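Pack the bracelet-class kit tray

TASK

Pack the kit tray for the next bracelet class: stand the large cord spool, the small wire spool, the lidded bead jar and the square tin upright in the tray, each down in the recess cut for it (widest round recess for the cord, middle one for the jar, smallest for the wire, square one for the tin). The roll of tape and the empty jar without a lid do not belong to the kit: leave them where they stand.

Things in the scene. Friction and masses are not known exactly. Their poses are not given: they have to be found in the camera images.
- cord_spool: Large spool of tan cord: white plastic flanges 64 mm in diameter, wound nearly to their edge, small hole with a cardboard core in the middle, 36 mm high, about 0.09 kg. Origin at the centre of its underside, z up along its axis. Stands loose and upright on the table.
- wire_spool: Small spool of copper wire: white plastic flanges 36 mm in diameter, 34 mm high, small hole in the middle, about 0.07 kg. Origin at the centre of its underside, z up along its axis. Stands loose and upright on the table.
- bead_jar: Round bead jar with its metal screw lid on (plain flat metal top without a hole), 50 mm in diameter, 42 mm high, about 0.08 kg. Origin at the centre of its underside, z up along its axis. Stands loose and upright on the table.
- findings_tin: Square closed metal tin, 46 x 46 mm, 34 mm high, about 0.09 kg. Origin at the centre of its underside, z up, x and y parallel to its sides. Stands loose and upright on the table.
- tape_roll: Look-alike, stays: roll of cream paper tape lying flat, 62 mm in diameter, 25 mm high, with a wide 37 mm hole. Origin at the centre of its underside.
- empty_jar: Look-alike, stays: empty clear jar without a lid, open at the top, 50 mm in diameter, 32 mm high. Origin at the centre of its underside.
- nest_large: Nest of the large cord spool. Fixed dark grey felted block 92 x 92 x 14 mm with a round recess 80 mm in diameter, 10 mm deep (the widest round one). Origin: centre of its underside, 6 mm above the table (recess floor 4 mm, top 14 mm above origin); z up, x across the tray, y along it. 4 nests in a row (94 mm pitch, any order) in a tray 106 x 390 mm, rim 22 mm above the table.
- nest_jar: Nest of the bead jar. Fixed dark grey felted block 92 x 92 x 14 mm with a round recess 66 mm in diameter, 10 mm deep (the middle round one). Origin: centre of its underside, 6 mm above the table (recess floor 4 mm, top 14 mm above origin); z up, x across the tray, y along it. 4 nests in a row (94 mm pitch, any order) in a tray 106 x 390 mm, rim 22 mm above the table.
- nest_small: Nest of the small wire spool. Fixed dark grey felted block 92 x 92 x 14 mm with a round recess 52 mm in diameter, 10 mm deep (the smallest round one). Origin: centre of its underside, 6 mm above the table (recess floor 4 mm, top 14 mm above origin); z up, x across the tray, y along it. 4 nests in a row (94 mm pitch, any order) in a tray 106 x 390 mm, rim 22 mm above the table.
- nest_tin: Nest of the square tin. Fixed dark grey felted block 92 x 92 x 14 mm with a square recess 62 x 62 mm, sides along x and y, 10 mm deep (the square one). Origin: centre of its underside, 6 mm above the table (recess floor 4 mm, top 14 mm above origin); z up, x across the tray, y along it. 4 nests in a row (94 mm pitch, any order) in a tray 106 x 390 mm, rim 22 mm above the table.
There are look-alikes about, which are no part of the job. Leave any orange, pink or red look-alike of the cord_spool alone.

How it is judged:
By the outcome, as a careful person would: the job done as asked, in the order asked, and still so for the second after the job is handed in, with the robot touching nothing.
It also fails if it takes over 96 s, if anything falls off the work surface, if the arm or the gripper's body presses on something with over 40 N, if the wrist force passes 120 N, or if a joint passes its speed limit or range.

ROBOT

A 7-joint arm with a two-finger parallel gripper is mounted at the origin on the work surface. World frame = base frame: x ahead of the robot, y to its left, z up, the work surface at z = 0. Lengths are in mm, angles in rad, forces in N, time in s.
With the tool pointing down it reaches from about 400 to 875 mm from the base axis. Payload 4.4 kg.
Tool frame: the origin (TCP) lies midway between the tips of the shut fingers; the grasp point (between the pads) lies 19 mm behind it; z points along the fingers, y is the line along which they close (so a half turn about z gives the same grasp; the last joint's range is limited). The gripper opens to 85 mm and grips with 20 to 120 N. Pads are 22 mm wide; open, the fingers measure 114 mm over their backs; the gripper's body (76 mm by 85 mm) begins 54 mm behind the grasp point. The pads swing forward as they close: fully open they stand 13 mm farther back than shut.
Start: joints at [1.228, 0.628, 0.038, 1.517, -0.027, 0.996, -0.02], TCP at [177.659, -625.264, 231.313] pointing down, gripper open.
Joint ranges: [-3.06, 3.06], [-0.37, 2.12], [-1.25, 1.32], [0.18, 2.47], [-1.1, 4.24], [0.23, 1.98], [-2.94, 2.94]. Speed limits (rad/s): [2.57, 2.57, 3.14, 3.14, 3.14, 3.14, 3.14].

INTERFACE

Orientations are given as [roll, pitch, yaw] about the fixed x, y, z axes, in that order (R = Rz(yaw) Ry(pitch) Rx(roll)).
In Python, from cell import telemetry, eyes, ctrl, finder gives the robot as it stands.
- The arm moves only by the tool move_arm, never from a script. Its argument "steps" is a list of rows, each a list of 7 numbers: the turn, a rotation vector about the world's x, y, z in degrees, then the shift along the world's x, y, z in m, then the finger opening in m, from 0 to 0.0854. A call has 1 to 5 rows; each row shifts and turns the commanded pose from where the row before left it; what a row does not reach is not made up. A row lasts 1/10 s, in which the tool goes at most 50 mm and 8.59 degrees, less where a joint would pass 70% of its speed; a pose out of reach is approached as far as the arm can. A call with a gripper value outside its range is refused whole. The fingers move at their own pace and stop on an object; the grip force is fixed at half the most. Time passes only in rows, so rows that do not move let the fingers close. It gives the time, the measured TCP pose, the force, the opening and the grip force at its end, in the units of the state.
- telemetry.read_state(): the state, without advancing time (a new reading comes with each control period).
- eyes.get_image(name): name is "scene" or "top"; returns (picture, depth): 480x640x3 uint8, blue, green, red; 480x640 float32, mm along the optical axis (not along the pixel's ray), 0 where there is no reading.
- eyes.calibration(name): a dict with "fx", "fy", "cx", "cy" (pixels), "position" and "attitude" of the camera in the world. Camera axes: x right, y down, z forward; pixel columns grow to the right and rows downward; lengths in mm; the calibration is good to about 2 mm. A picture is of the moment at which its call begins. calibration takes no time and is no camera call.
- ctrl.finish_job(): hands the job in; it is judged then, once.
Trained networks look in the newest picture that a camera, given by its name, has taken for a name from the list of things; names that differ only in an ending like _2 or _b are one class to them, and where a whole thing is asked for, a point or a joint stands for the part that bears it (a point fixed in the world has none). Each returns a list of dicts, best first, with "confidence" (0 to 1); they miss things now and then, are a little off and sometimes report something else, mostly with a low value. They report only what shows in the picture. A call takes as long as a camera call. They do not tell look-alikes from the thing itself.
- finder.boxes_of(camera, name): "location" ([x, y, z] in mm, in the coordinates of the camera as it stood for that picture, good to about 4 mm: the middle of the surface that is visible of it).
- finder.cut_out(camera, name): "mask" (480x640 bool, what is visible of it).
- finder.pinpoint(camera, name): "location" ([x, y, z] in mm, in the coordinates of the camera as it stood for that picture, good to about 4 mm: a listed point, or the origin of a listed thing).
The state is a dict: "clock": time; "qpos": joint angles; "qd": joint speeds; "tau": joint torques, N m; "eef_pos": TCP position; "tool_rot": TCP orientation; "force": force on the tool from outside, world axes, zero at the start; "torque": the same for the moment, N m; "width": finger opening in mm; "gripper_force": force on a finger pad.
Only numpy, scipy, OpenCV 4.12 (cv2) and the standard library are available. Lean on these libraries where they do the work, as an engineer would, in place of code of your own. Each camera call takes 0.05 s, during which the arm holds its last target. There are 200 camera calls.

## Working session

There is one attempt and no reset: what is moved stays moved. The work goes in short steps, Python scripts to look and compute and a tool call to move; the robot and the scene stay as the last step left them, time stands still between calls to the robot, and variables do not carry over. Pictures are saved under pics/ and viewed, at most 14 in all, crops included, and the job is handed in when it is done.

Besides the shell and the picture viewer there is one more tool, called after "Emit:" by a JSON object that holds its "op" and its "data". move_arm: Moves the arm, as the interface text tells. Its arguments: {"type":"object","properties":{"steps":{"type":"array"}},"required":["steps"]}

```bash
ls; mkdir -p pics; cat > h.py <<'E'
import numpy as np, cv2
from scipy.spatial.transform import Rotation as R
from cell import telemetry, eyes, ctrl, finder
def cal(n):
    c=eyes.calibration(n); a=np.array(c["attitude"],float)
    M=a if a.shape==(3,3) else R.from_euler('xyz',a).as_matrix()
    return c,M,np.array(c["position"],float)
def w(n,p):
    c,M,t=cal(n); return M@np.array(p)+t
def cloud(n,d):
    c,M,t=cal(n); v,u=np.mgrid[:480,:640]
    P=np.stack([(u-c["cx"])/c["fx"]*d,(v-c["cy"])/c["fy"]*d,d],-1)
    return P@M.T+t
E
python3 - <<'E'
from h import *
print(telemetry.read_state())
for n in("scene","top"):
    print(eyes.calibration(n))
    im,d=eyes.get_image(n); cv2.imwrite(f"pics/{n}0.png",im)
    np.save(f"{n}d.npy",d)
    for o in "cord_spool wire_spool bead_jar findings_tin tape_roll empty_jar nest_large nest_jar nest_small nest_tin".split():
        print(n,o,[(w(n,q["location"]).round(),round(q["confidence"],2)) for q in finder.pinpoint(n,o)][:3])
E
```

```text
pics
{'clock': 0.0, 'qpos': array([ 1.22821131,  0.62934883,  0.03843311,  1.51840525, -0.02697001,
        0.99628417, -0.01999359]), 'qd': array([ 0.00096019, -0.0002835 ,  0.00213288, -0.00040019,  0.00046798,
       -0.00134151,  0.00042393]), 'tau': array([-5.32327140e-04, -5.63407159e+01,  1.22590106e+00, -1.93443704e+01,
        1.10531109e-02,  1.05035794e-02,  4.58743921e-05]), 'eef_pos': array([ 177.47006788, -624.63665309,  230.37527012]), 'tool_rot': array([-3.13966542e+00,  4.62727801e-05,  2.76814100e-01]), 'force': array([-0.65228536,  0.3745813 ,  0.4223562 ]), 'torque': array([ 0.07987687,  0.07162735, -0.01209089]), 'gripper_force': 0.0, 'width': 85.72227605886061}
{'fx': 443.0527916760266, 'fy': 443.0527916760266, 'cx': 326.8473509020824, 'cy': 238.65137365889385, 'position': array([918.5412007 , 303.88374654, 672.14290794]), 'attitude': array([-2.43970609,  0.00414604,  2.1753213 ])}
scene cord_spool [(array([ 421., -382.,    2.]), 0.8), (array([ 303., -305.,   -0.]), 0.79), (array([ 316., -186.,    1.]), 0.79)]
scene wire_spool [(array([ 438., -135.,   -0.]), 0.8
[... 501 characters left out ...]
array([ 366.39230928,    4.11642593, 1170.2343649 ]), 'attitude': array([-3.04831657, -0.01950493, -1.59054041])}
top cord_spool [(array([ 406., -273.,    0.]), 0.89), (array([ 302., -300.,    1.]), 0.8), (array([ 316., -186.,   -3.]), 0.79)]
top wire_spool [(array([ 436., -130.,   -1.]), 0.63)]
top bead_jar [(array([559., 333.,   2.]), 0.97)]
top findings_tin [(array([422., 134.,  -0.]), 0.75)]
top tape_roll [(array([438.,  -5.,  -0.]), 0.65)]
top empty_jar [(array([407., 313.,  -1.]), 0.6)]
top nest_large [(array([ 633., -106.,    8.]), 0.66)]
top nest_jar [(array([609., 177.,   4.]), 0.85)]
top nest_small [(array([620.,  -9.,  -1.]), 0.78)]
top nest_tin [(array([614.,  77.,   7.]), 0.69)]
```

View pics/top0.png

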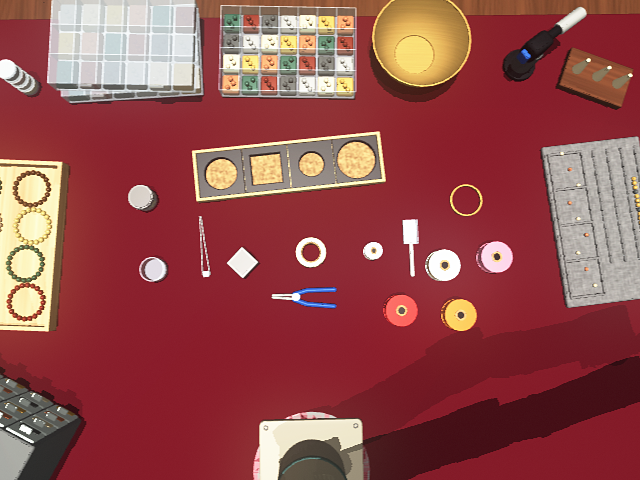

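View pics/scene0.png

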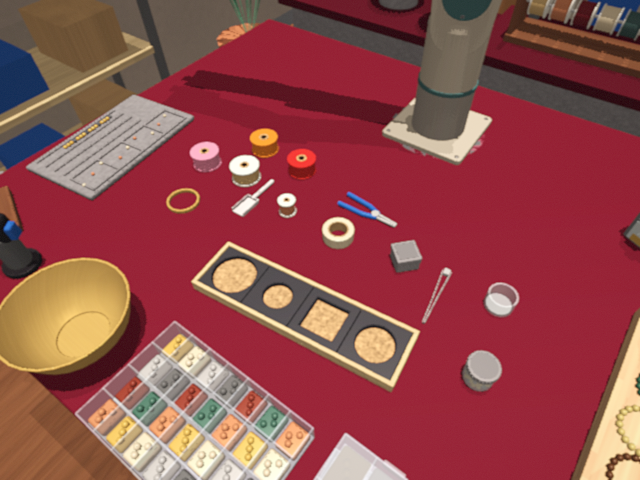

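The top picture shows four cord-spool candidates: white (443,265), pink (495,257), red (400,310) and orange (460,315). Only the white one fits, because coloured ones are excluded. The jar with a grey metal lid is at (142,197) and the open clear jar at (153,269). The tin is at (242,263), the wire spool at (373,250) and the tape at (311,252). The recesses are jar (221,173), tin (266,169), wire (311,164) and cord (356,160). I'll confirm with a crop and measure.

```bash
python3 - <<'E'
from h import *
a=cv2.imread("pics/top0.png");b=cv2.imread("pics/scene0.png")
A=cv2.resize(a[225:345,340:540],(800,480))[:,:];B=cv2.resize(b[110:230,180:320],(400,300))
C=cv2.resize(a[170:290,110:230],(300,300))
o=np.zeros((600,800,3),np.uint8);o[:300,:500]=cv2.resize(A,(500,300));o[300:,:400]=B;o[300:,400:700]=C
cv2.imwrite("pics/crop1.png",o)
obj=dict(cord=(406,-273),wire=(436,-131),jar=(556,333),tin=(422,134),ejar=(406,313),tape=(438,-5))
for n in("top","scene"):
    P=cloud(n,np.load(n+"d.npy"))
    for k,(x,y) in obj.items():
        m=(np.hypot(P[...,0]-x,P[...,1]-y)<50)
        q=P[m]; z=q[:,2]; t=q[z>8]
        zt=np.percentile(t[:,2],85); s=t[t[:,2]>zt-5].astype(np.float32)
        (c,sz,an)=cv2.minAreaRect(s[:,:2])
        print(n,k,"table",np.median(z[z<8]).round(1),"top",zt.round(1),len(s),"rect",np.round(c,1),np.round(sz,1),round(an,1))
    # nests: floor points (tan color) 
    im=cv2.imread(f"pics/{n}0.png").astype(int)
    tan=(im[...,2]>150)&(im[...,1]>110)&(im[...,0]<im[...,2]-30)
    for k,(x,y) in dict(large=(630,-106),small=(621,-10),tin=(613,80),jar=(607,177)).items():
        m=tan&(np.hypot(P[...,0]-x,P[...,1]-y)<46)&(P[...,2]<17)
        q=P[m].astype(np.float32); (c,sz,an)=cv2.minAreaRect(q[:,:2])
        g=(~tan)&(abs(P[...,0]-x)<38)&(abs(P[...,1]-y)<38)
        print(n,k,"floor",np.median(q[:,2]).round(1),"blocktop",np.percentile(P[g][:,2],70).round(1),np.round(c,1),np.round(sz,1),round(an,1),"mean",q.mean(0).round(1))
E
```

```text
Traceback (most recent call last):
cv2.error: OpenCV(4.12.0) /io/opencv/modules/imgproc/src/convhull.cpp:143: error: (-215:Assertion failed) total >= 0 && (depth == CV_32F || depth == CV_32S) in function 'convexHull'
```

View pics/crop1.png

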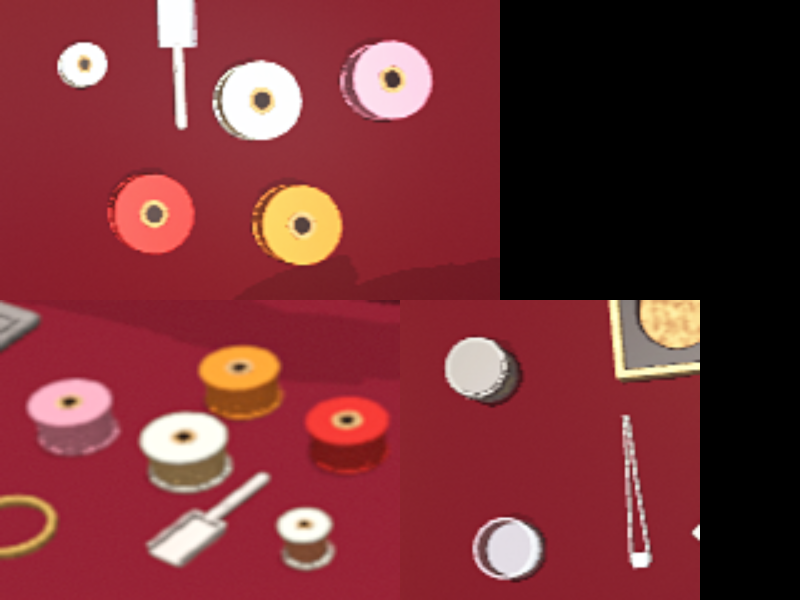

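The crop shows white flanges with tan winding on the spool at top (443,265), which is the cord spool. Pink, red and orange are look-alikes. The jar at (142,197) has a plain grey lid, and the one at (153,269) is open.

```bash
cat > meas.py <<'E'
from h import *
def rect(q): 
    return cv2.minAreaRect(np.ascontiguousarray(q[:,:2],dtype=np.float32).reshape(-1,1,2))
E
python3 - <<'E'
from meas import *
obj=dict(cord=(406,-273),wire=(436,-131),jar=(556,333),tin=(422,134),ejar=(406,313),tape=(438,-5))
for n in("top","scene"):
    P=cloud(n,np.load(n+"d.npy"))
    for k,(x,y) in obj.items():
        m=(np.hypot(P[...,0]-x,P[...,1]-y)<50)
        q=P[m]; z=q[:,2]; t=q[z>8]
        if len(t)<10: print(n,k,len(q),len(t),np.percentile(z,[5,50,95]) if len(z) else 0); continue
        zt=np.percentile(t[:,2],85); s=t[t[:,2]>zt-5]
        (c,sz,an)=rect(s)
        print(n,k,"table",np.median(z[z<8]).round(1),"top",zt.round(1),len(s),"rect",np.round(c,1),np.round(sz,1),round(an,1))
    im=cv2.imread(f"pics/{n}0.png").astype(int)
    tan=(im[...,2]>150)&(im[...,1]>110)&(im[...,0]<im[...,2]-30)
    for k,(x,y) in dict(large=(630,-106),small=(621,-10),tin=(613,80),jar=(607,177)).items():
        m=tan&(np.hypot(P[...,0]-x,P[...,1]-y)<46)&(P[...,2]<17)
        q=P[m]
        if len(q)<10: print(n,k,len(q)); continue
        (c,sz,an)=rect(q)
        g=(~tan)&(abs(P[...,0]-x)<38)&(abs(P[...,1]-y)<38)
        print(n,k,"floor",np.median(q[:,2]).round(1),"blocktop",np.percentile(P[g][:,2],70).round(1),np.round(c,1),np.round(sz,1),round(an,1),"mean",q.mean(0).round(1))
E
```

```text
top cord table 0.4 top 38.3 703 rect [ 406.5 -274.1] [62.1 62.2] 10.0
top wire table 0.1 top 36.5 215 rect [ 438.8 -131.9] [32.7 34.6] 0.2
top jar table -0.0 top 44.0 445 rect [553.7 333.9] [48.9 49.1] 89.3
top tin table -0.0 top 36.4 467 rect [419.4 132.3] [45.8 45.7] 46.5
top ejar table 0.5 top 32.3 131 rect [409.2 313.5] [48.3 48.1] 88.8
top tape table 0.0 top 27.0 419 rect [438.4  -5.5] [61.1 59.7] 10.4
top large floor 10.6 blocktop 20.7 [ 630.8 -104.9] [77.5 77. ] 58.4 mean [ 630.4 -104.8   10.6]
top small floor 10.5 blocktop 20.9 [617.   -4.4] [48.4 65.6] 37.6 mean [622.  -10.7  10.6]
top tin floor 10.5 blocktop 20.7 [606.5  73. ] [75.9 78.5] 5.4 mean [613.5  81.8  10.5]
top jar floor 10.4 blocktop 20.9 [605.3 176. ] [62.3 63.1] 44.1 mean [605.2 176.7  10.4]
scene cord table 1.0 top 37.6 451 rect [ 406.5 -275.7] [64.3 62.1] 53.8
scene wire table 1.0 top 35.8 180 rect [ 438.2 -133.5] [35.  34.5] 68.0
scene jar table 1.1 top 43.9 848 rect [554.5 334. ] [48.9 49.3] 33.0
scene tin table 1.1 top 35.9 512 rect [419.  131.4] [46.7 45.9] 47.2
scene ejar table 1.5 top 32.4 233 rect [408.8 312.2] [49.1 49.4] 75.3
scene tape table 1.0 top 26.5 444 rect [438.1  -6.1] [60.9 60.3] 1.0
scene large floor 11.4 blocktop 20.9 [ 627.4 -107.1] [74.2 77.1] 75.6 mean [ 627.9 -106.6   11.3]
scene small floor 11.3 blocktop 21.1 [618.7 -12.6] [45.7 50. ] 65.1 mean [618.9 -12.8  11.3]
scene tin floor 11.4 blocktop 21.1 [610.3  80.9] [60.4 60.8] 5.4 mean [610.7  81.8  11.4]
scene jar floor 11.4 blocktop 21.2 [599.4 180.1] [61.4 76.3] 28.9 mean [602.1 176.1  11.5]
```

Emit:
{"op": "move_arm", "data": {"steps": [[0,0,6,0.025,0.038,0,0.085],[0,0,6,0.025,0.038,0,0.085],[0,0,6,0.025,0.038,0,0.085],[0,0,6,0.025,0.038,0,0.085],[0,0,5,0.025,0.038,0,0.085]]}}

```text
clock: 1.6
eef_pos: [303.5, -433.8, 231.6]
tool_rot: [3.141, 0.0, 0.787]
force: [0.6, 0.3, 0.1]
width: 85.1
gripper_force: 0.0
```

Emit:
{"op": "move_arm", "data": {"steps": [[0,0,0,0.025,0.038,0,0.085],[0,0,0,0.025,0.038,-0.01,0.085],[0,0,0,0.025,0.038,-0.02,0.085],[0,0,0,0.025,0.038,-0.02,0.085],[0,0,0,0.004,0.008,-0.03,0.085]]}}

```text
clock: 2.1
eef_pos: [411.5, -270.5, 152.0]
tool_rot: [3.138, -0.004, 0.791]
force: [-0.5, -0.3, 0.2]
width: 84.7
gripper_force: 0.0
```

Emit:
{"op": "move_arm", "data": {"steps": [[0,0,0,0,0,-0.04,0.085],[0,0,0,0,0,-0.02,0.085],[0,0,0,0,0,0,0.085]]}}

```text
clock: 2.4
eef_pos: [405.2, -274.1, 89.1]
tool_rot: [-3.136, 0.001, 0.784]
force: [0.4, 0.4, 0.7]
width: 84.9
gripper_force: 0.0
```

Emit:
{"op": "move_arm", "data": {"steps": [[0,0,0,0.001,0,-0.03,0.085],[0,0,0,0,0,-0.03,0.085],[0,0,0,0,0,-0.015,0.085],[0,0,0,0,0,-0.007,0.085],[0,0,0,0,0,0,0.085]]}}

```text
clock: 2.9
eef_pos: [408.0, -275.6, 9.6]
tool_rot: [3.141, -0.0, 0.783]
force: [0.1, -0.0, 0.7]
width: 84.8
gripper_force: 0.0
```

Emit:
{"op": "move_arm", "data": {"steps": [[0,0,0,0,0,0,0.06],[0,0,0,0,0,0,0.05],[0,0,0,0,0,0,0.05],[0,0,0,0,0,0,0.05],[0,0,0,0,0,0,0.05]]}}

```text
clock: 3.4
eef_pos: [408.3, -275.8, 11.0]
tool_rot: [3.139, -0.0, 0.783]
force: [-1.0, 0.7, 6.9]
width: 62.1
gripper_force: 64.3
```

Emit:
{"op": "move_arm", "data": {"steps": [[0,0,0,0,0,0.02,0.05],[0,0,0,0,0,0.03,0.05],[0,0,0,0,0,0.03,0.05],[0,0,-8,0.03,0.024,0,0.05],[0,0,-8,0.038,0.029,0,0.05]]}}

```text
clock: 3.9
eef_pos: [475.4, -224.8, 91.6]
tool_rot: [3.139, -0.001, 0.491]
force: [0.6, -0.1, -0.7]
width: 62.0
gripper_force: 65.8
```

Emit:
{"op": "move_arm", "data": {"steps": [[0,0,-8,0.038,0.029,0,0.05],[0,0,-8,0.038,0.029,0,0.05],[0,0,-8,0.038,0.029,0,0.05],[0,0,0,0.03,0.023,0,0.05],[0,0,0,0.01,0.007,0,0.05]]}}

```text
clock: 4.4
eef_pos: [633.8, -99.5, 90.3]
tool_rot: [-3.139, -0.005, 0.091]
force: [-0.2, 0.5, -1.1]
width: 62.1
gripper_force: 65.8
```

Emit:
{"op": "move_arm", "data": {"steps": [[0,0,0,0,0,0,0.05],[0,0,0,0,0,0,0.05]]}}

```text
clock: 4.6
eef_pos: [628.3, -106.7, 89.6]
tool_rot: [3.141, 0.001, 0.084]
force: [-0.7, -1.2, -1.6]
width: 62.3
gripper_force: 65.8
```

```bash
python3 - <<'E'
from h import *
im,d=eyes.get_image("scene"); cv2.imwrite("pics/s1.png",cv2.resize(im[150:390,150:470],(640,480)))
E
```

```text
(no output)
```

View pics/s1.png

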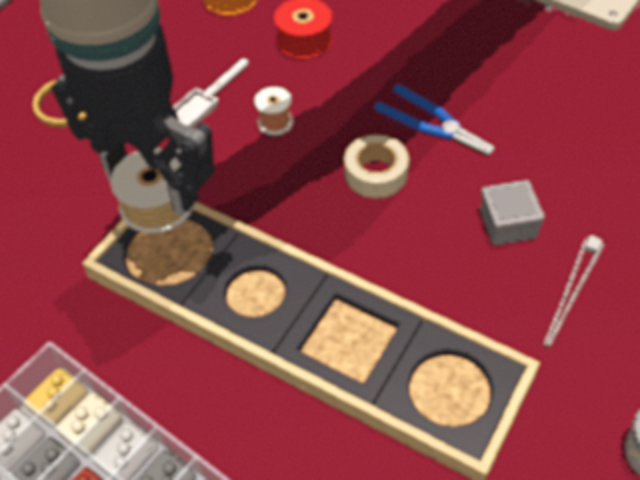

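The spool is held upright above the widest recess (crop 170,245). Lowering it now.

Emit:
{"op": "move_arm", "data": {"steps": [[0,0,0,0,0,-0.03,0.05],[0,0,0,0,0,-0.02,0.05],[0,0,0,0,0,-0.012,0.05],[0,0,0,0,0,-0.006,0.05],[0,0,0,0,0,0,0.05]]}}

```text
clock: 5.15
eef_pos: [629.1, -106.7, 21.9]
tool_rot: [3.141, 0.0, 0.083]
force: [-0.3, 0.6, -0.7]
width: 62.2
gripper_force: 65.8
```

Emit:
{"op": "move_arm", "data": {"steps": [[0,0,0,0,0,0,0.08],[0,0,0,0,0,0,0.085],[0,0,0,0,0,0,0.085],[0,0,0,0,0,0.03,0.085],[0,0,0,0,0,0.04,0.085]]}}

```text
clock: 5.65
eef_pos: [627.9, -104.9, 90.2]
tool_rot: [-3.141, 0.005, 0.085]
force: [1.0, -0.3, -0.3]
width: 84.8
gripper_force: 0.0
```

Emit:
{"op": "move_arm", "data": {"steps": [[0,0,-7,-0.04,-0.006,0.01,0.085],[0,0,-7,-0.045,-0.006,0,0.085],[0,0,-7,-0.045,-0.006,0,0.085],[0,0,-7,-0.04,-0.006,0,0.085],[0,0,-7,-0.021,-0.003,0,0.085]]}}

```text
clock: 6.15
eef_pos: [434.6, -132.5, 101.8]
tool_rot: [3.141, 0.002, -0.533]
force: [0.5, 0.1, -0.3]
width: 84.9
gripper_force: 0.0
```

Emit:
{"op": "move_arm", "data": {"steps": [[0,0,0,0,0,0,0.085],[0,0,0,0,0,0,0.085]]}}

```text
clock: 6.35
eef_pos: [439.7, -132.4, 101.8]
tool_rot: [-3.141, -0.002, -0.525]
force: [1.4, 0.3, 0.4]
width: 85.1
gripper_force: 0.0
```

```bash
python3 - <<'E'
from h import *
im,d=eyes.get_image("scene"); cv2.imwrite("pics/s2.png",cv2.resize(im[150:390,150:470],(640,480)))
s=telemetry.read_state(); print(s["eef_pos"],s["tool_rot"])
E
```

```text
[ 440.46934657 -132.27890445  101.66775956] [-3.14076402e+00 -2.37850074e-03 -5.23889892e-01]
```

View pics/s2.png

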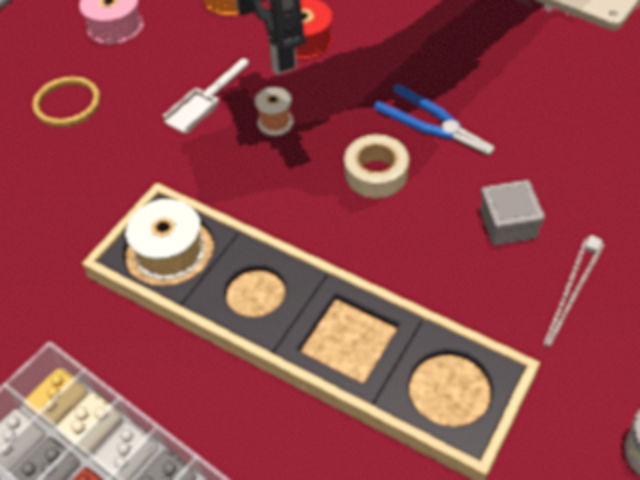

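The cord spool sits down in its recess at crop (165,237). Now the wire spool.

Emit:
{"op": "move_arm", "data": {"steps": [[0,0,0,0,0,-0.035,0.085],[0,0,0,0,0,-0.03,0.085],[0,0,0,0,0,-0.015,0.085],[0,0,0,0,0,-0.008,0.085],[0,0,0,0,0,0,0.06]]}}

```text
clock: 6.9
eef_pos: [439.7, -131.9, 11.9]
tool_rot: [3.141, 0.001, -0.525]
force: [-0.1, 0.2, 0.6]
width: 72.4
gripper_force: 0.0
```

Emit:
{"op": "move_arm", "data": {"steps": [[0,0,0,0,0,0,0.04],[0,0,0,0,0,0,0.02],[0,0,0,0,0,0,0.02],[0,0,0,0,0,0,0.02],[0,0,0,0,0,0,0.02]]}}

```text
clock: 7.4
eef_pos: [439.6, -132.3, 14.2]
tool_rot: [-3.141, -0.002, -0.526]
force: [-0.8, -0.5, 7.3]
width: 33.9
gripper_force: 59.5
```

Emit:
{"op": "move_arm", "data": {"steps": [[0,0,0,0,0,0.02,0.02],[0,0,0,0,0,0.03,0.02],[0,0,0,0,0,0.03,0.02],[0,0,7,0.025,0.016,0,0.02],[0,0,7,0.037,0.025,0,0.02]]}}

```text
clock: 7.9
eef_pos: [500.1, -92.9, 94.9]
tool_rot: [3.14, -0.001, -0.282]
force: [1.2, -1.0, -1.2]
width: 33.7
gripper_force: 59.9
```

Emit:
{"op": "move_arm", "data": {"steps": [[0,0,7,0.037,0.025,0,0.02],[0,0,7,0.037,0.025,0,0.02],[0,0,7,0.032,0.021,0,0.02],[0,0,0,0.014,0.008,0,0.02],[0,0,0,0,0,0,0.02]]}}

```text
clock: 8.4
eef_pos: [622.7, -9.8, 93.2]
tool_rot: [-3.141, -0.002, 0.089]
force: [0.7, -0.0, -1.4]
width: 34.0
gripper_force: 59.9
```

Emit:
{"op": "move_arm", "data": {"steps": [[0,0,0,0,0,-0.03,0.02],[0,0,0,0,0,-0.02,0.02],[0,0,0,0,0,-0.012,0.02],[0,0,0,0,0,-0.006,0.02],[0,0,0,0,0,0,0.02]]}}

```text
clock: 8.9
eef_pos: [620.2, -13.1, 25.4]
tool_rot: [3.141, 0.001, 0.084]
force: [-0.3, -0.4, -0.8]
width: 34.3
gripper_force: 60.1
```

Emit:
{"op": "move_arm", "data": {"steps": [[0,0,0,0,0,0,0.06],[0,0,0,0,0,0,0.06],[0,0,0,0,0,0,0.06],[0,0,0,0,0,0.04,0.06],[0,0,0,0,0,0.04,0.06]]}}

```text
clock: 9.4
eef_pos: [619.7, -12.2, 105.4]
tool_rot: [-3.142, 0.003, 0.085]
force: [0.5, 0.5, 1.1]
width: 60.3
gripper_force: 0.0
```

Emit:
{"op": "move_arm", "data": {"steps": [[0,0,0,-0.006,0.034,0,0.085],[0,0,0,-0.009,0.046,0,0.085],[0,0,0,-0.009,0.046,0,0.085],[0,0,0,-0.009,0.046,0,0.085],[0,0,0,-0.009,0.046,0,0.085]]}}

```text
clock: 9.9
eef_pos: [578.3, 207.7, 105.9]
tool_rot: [-3.141, -0.001, 0.085]
force: [1.4, 0.6, 0.2]
width: 84.6
gripper_force: 0.0
```

Emit:
{"op": "move_arm", "data": {"steps": [[0,0,0,-0.009,0.046,0,0.085],[0,0,0,-0.009,0.046,0,0.085],[0,0,0,-0.0065,0.036,0,0.085],[0,0,0,0,0,0,0.085],[0,0,0,0,0,0,0.085]]}}

```text
clock: 10.4
eef_pos: [553.6, 335.0, 105.4]
tool_rot: [3.142, -0.0, 0.088]
force: [0.0, -1.0, 0.1]
width: 85.4
gripper_force: 0.0
```

```bash
python3 - <<'E'
from h import *
im,d=eyes.get_image("scene"); cv2.imwrite("pics/s3.png",im)
s=telemetry.read_state(); print(s["eef_pos"],s["tool_rot"])
E
```

```text
[554.35196691 333.07128125 105.54657075] [ 3.14066106e+00 -5.57569115e-04  8.48767124e-02]
```

View pics/s3.png

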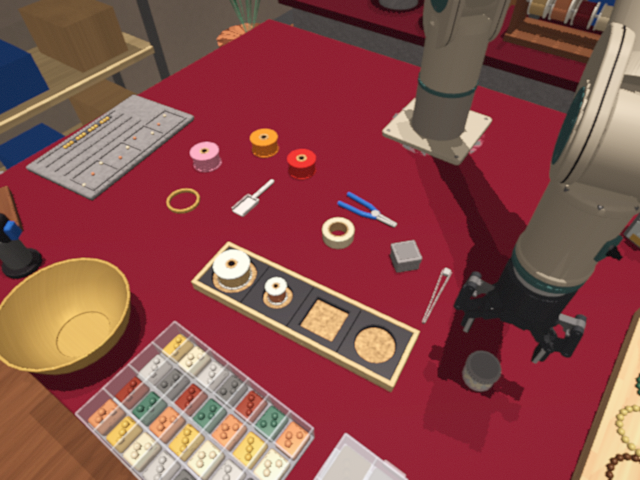

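Both spools stand in their recesses, cord at (232,268) and wire at (276,292). The gripper is above the lidded jar at (482,370). Lowering to TCP z of about 13.

Emit:
{"op": "move_arm", "data": {"steps": [[0,0,0,0,0.001,-0.04,0.085],[0,0,0,0,0,-0.03,0.085],[0,0,0,0,0,-0.015,0.085],[0,0,0,0,0,-0.007,0.085],[0,0,0,0,0,0,0.07]]}}

```text
clock: 10.95
eef_pos: [554.7, 333.6, 13.2]
tool_rot: [3.141, 0.0, 0.083]
force: [0.1, 0.1, -0.1]
width: 72.8
gripper_force: 0.0
```

Emit:
{"op": "move_arm", "data": {"steps": [[0,0,0,0,0,0,0.05],[0,0,0,0,0,0,0.035],[0,0,0,0,0,0,0.035],[0,0,0,0,0,0,0.035],[0,0,0,0,0,0,0.035]]}}

```text
clock: 11.45
eef_pos: [555.6, 335.2, 15.2]
tool_rot: [-3.14, -0.003, 0.085]
force: [-0.4, 0.4, 7.3]
width: 48.6
gripper_force: 62.2
```

Emit:
{"op": "move_arm", "data": {"steps": [[0,0,0,0,0,0.02,0.035],[0,0,0,0,0,0.03,0.035],[0,0,0,0,0,0.03,0.035],[0,0,0,0.01,-0.03,0,0.035],[0,0,0,0.014,-0.045,0,0.035]]}}

```text
clock: 11.95
eef_pos: [577.8, 264.1, 94.7]
tool_rot: [-3.138, -0.002, 0.092]
force: [0.9, -1.1, -1.7]
width: 48.4
gripper_force: 62.0
```

Emit:
{"op": "move_arm", "data": {"steps": [[0,0,0,0.014,-0.045,0,0.035],[0,0,0,0.009,-0.029,0,0.035],[0,0,0,0.003,-0.009,0,0.035],[0,0,0,0,0,0,0.035],[0,0,0,0,0,0,0.035]]}}

```text
clock: 12.45
eef_pos: [603.5, 179.0, 93.3]
tool_rot: [-3.14, 0.001, 0.087]
force: [-0.9, 1.2, -0.9]
width: 48.4
gripper_force: 62.0
```

Emit:
{"op": "move_arm", "data": {"steps": [[0,0,0,0,0,-0.03,0.035],[0,0,0,0,0,-0.02,0.035],[0,0,0,0,0,-0.012,0.035],[0,0,0,0,0,-0.006,0.035],[0,0,0,0,0,0,0.035]]}}

```text
clock: 12.95
eef_pos: [604.0, 178.5, 25.8]
tool_rot: [-3.14, -0.0, 0.087]
force: [-0.3, -0.1, 0.3]
width: 48.4
gripper_force: 62.1
```

Emit:
{"op": "move_arm", "data": {"steps": [[0,0,0,0,-0.002,0,0.035],[0,0,0,0,0,0,0.075],[0,0,0,0,0,0,0.075],[0,0,0,0,0,0.04,0.075],[0,0,0,0,0,0.04,0.085]]}}

```text
clock: 13.45
eef_pos: [603.2, 174.5, 105.2]
tool_rot: [3.141, 0.003, 0.085]
force: [0.2, -0.2, 0.7]
width: 84.6
gripper_force: 0.0
```

Emit:
{"op": "move_arm", "data": {"steps": [[0,0,8.4,-0.037,-0.008,0,0.085],[0,0,8.4,-0.045,-0.011,0,0.085],[0,0,8.4,-0.045,-0.011,0,0.085],[0,0,8.4,-0.037,-0.008,0,0.085],[0,0,8.4,-0.021,-0.005,0,0.085]]}}

```text
clock: 13.95
eef_pos: [415.5, 130.9, 105.7]
tool_rot: [-3.14, 0.002, 0.824]
force: [0.4, -0.3, 0.1]
width: 84.8
gripper_force: 0.0
```

Emit:
{"op": "move_arm", "data": {"steps": [[0,0,0,0,0,0,0.085],[0,0,0,0,0,0,0.085]]}}

```text
clock: 14.15
eef_pos: [420.5, 132.0, 105.8]
tool_rot: [3.14, -0.002, 0.815]
force: [0.2, 0.7, 0.2]
width: 85.0
gripper_force: 0.0
```

```bash
python3 - <<'E'
from h import *
im,d=eyes.get_image("scene"); cv2.imwrite("pics/s4.png",cv2.resize(im[180:400,180:500],(640,440)))
s=telemetry.read_state(); print(s["eef_pos"],s["tool_rot"])
E
```

```text
[421.25786087 132.16974002 105.69803081] [ 3.13989651e+00 -2.57646150e-03  8.15459740e-01]
```

View pics/s4.png

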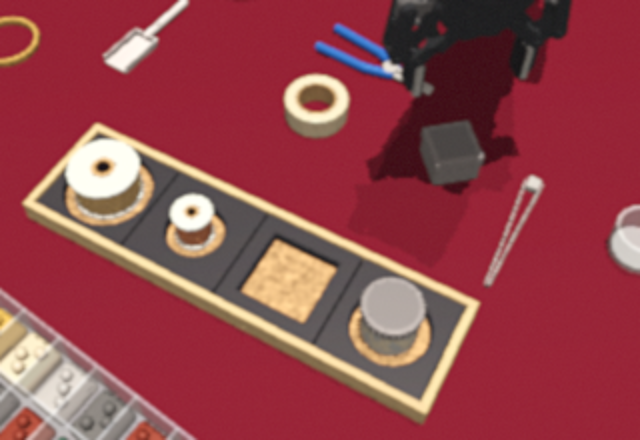

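The jar is in its recess at crop (392,315), and the spools are in place. The gripper is above the tin and aligned with its sides. Lowering to TCP z of about 12.

Emit:
{"op": "move_arm", "data": {"steps": [[0,0,0,-0.001,0,-0.04,0.085],[0,0,0,0,0,-0.03,0.085],[0,0,0,0,0,-0.015,0.085],[0,0,0,0,0,-0.008,0.085],[0,0,0,0,0,0,0.07]]}}

```text
clock: 14.7
eef_pos: [418.2, 133.7, 22.5]
tool_rot: [-3.136, 0.0, 0.816]
force: [-0.0, -0.1, 0.9]
width: 72.9
gripper_force: 0.0
```

Emit:
{"op": "move_arm", "data": {"steps": [[0,0,0,0,0,0,0.05],[0,0,0,0,0,0,0.03],[0,0,0,0,0,0,0.03],[0,0,0,0,0,0,0.03],[0,0,0,0,0,0,0.03]]}}

```text
clock: 15.2
eef_pos: [418.1, 133.8, 24.7]
tool_rot: [-3.136, -0.003, 0.818]
force: [1.2, 0.5, 7.5]
width: 44.1
gripper_force: 61.8
```

The descent stopped 10 mm short, so the grip is too near the rim. I'll open, go lower and grip again.

Emit:
{"op": "move_arm", "data": {"steps": [[0,0,0,0,0,0,0.07],[0,0,0,0,0,0,0.07],[0,0,0,0.001,-0.001,-0.005,0.07],[0,0,0,0,0,-0.005,0.07],[0,0,0,0,0,0,0.07]]}}

```text
clock: 15.7
eef_pos: [417.5, 132.5, 13.4]
tool_rot: [-3.135, 0.0, 0.818]
force: [-1.2, 0.0, -0.2]
width: 70.1
gripper_force: 0.0
```

Emit:
{"op": "move_arm", "data": {"steps": [[0,0,0,0,0,0,0.05],[0,0,0,0,0,0,0.03],[0,0,0,0,0,0,0.03],[0,0,0,0,0,0,0.03],[0,0,0,0,0,0,0.03]]}}

```text
clock: 16.2
eef_pos: [417.9, 132.6, 14.3]
tool_rot: [-3.135, -0.001, 0.818]
force: [-0.7, -0.2, 6.4]
width: 44.9
gripper_force: 61.8
```

Emit:
{"op": "move_arm", "data": {"steps": [[0,0,0,0,0,0.02,0.03],[0,0,0,0,0,0.03,0.03],[0,0,0,0,0,0.03,0.03],[0,0,-8.3,0.03,-0.007,0,0.03],[0,0,-8.3,0.04,-0.011,0,0.03]]}}

```text
clock: 16.7
eef_pos: [487.2, 116.1, 94.9]
tool_rot: [-3.133, -0.001, 0.525]
force: [0.6, 0.3, -1.2]
width: 44.8
gripper_force: 61.7
```

Emit:
{"op": "move_arm", "data": {"steps": [[0,0,-8.3,0.04,-0.011,0,0.03],[0,0,-8.3,0.04,-0.011,0,0.03],[0,0,-8.3,0.03,-0.008,0,0.03],[0,0,0,0.014,-0.003,0,0.03],[0,0,0,0,0,0,0.03]]}}

```text
clock: 17.2
eef_pos: [613.5, 80.4, 93.4]
tool_rot: [-3.137, -0.002, 0.093]
force: [-1.1, -0.4, -0.7]
width: 45.1
gripper_force: 61.7
```

Emit:
{"op": "move_arm", "data": {"steps": [[0,0,0,0,0,0,0.03]]}}

```text
clock: 17.3
eef_pos: [610.7, 81.7, 93.3]
tool_rot: [-3.135, 0.001, 0.094]
force: [-0.5, 0.2, -2.1]
width: 44.9
gripper_force: 61.7
```

Emit:
{"op": "move_arm", "data": {"steps": [[0,0,0,0.001,0,-0.03,0.03],[0,0,0,0,0,-0.02,0.03],[0,0,0,0,0,-0.012,0.03],[0,0,0,0,0,-0.006,0.03],[0,0,0,0,0,0,0.03]]}}

```text
clock: 17.8
eef_pos: [612.3, 81.8, 25.6]
tool_rot: [-3.135, 0.0, 0.094]
force: [0.2, -0.1, -0.3]
width: 44.7
gripper_force: 61.8
```

Emit:
{"op": "move_arm", "data": {"steps": [[0,0,0,0,0,0,0.065],[0,0,0,0,0,0,0.065],[0,0,0,0,0,0,0.065],[0,0,0,0,0,0.04,0.065],[0,0,0,0,0,0.04,0.065]]}}

```text
clock: 18.3
eef_pos: [612.2, 81.4, 106.3]
tool_rot: [-3.136, 0.001, 0.093]
force: [0.3, 0.3, 0.4]
width: 65.0
gripper_force: 0.0
```

Emit:
{"op": "move_arm", "data": {"steps": [[0,0,0,-0.02,0,0.03,0.065],[0,0,0,-0.045,0,0.02,0.065],[0,0,0,-0.045,0,0,0.065],[0,0,0,-0.04,0,0,0.065],[0,0,0,0,0,0,0.065]]}}

```text
clock: 18.8
eef_pos: [456.3, 82.0, 155.9]
tool_rot: [-3.131, 0.006, 0.092]
force: [-0.3, -0.5, -0.8]
width: 65.0
gripper_force: 0.0
```

```bash
python3 - <<'E'
from meas import *
im,d=eyes.get_image("scene"); cv2.imwrite("pics/s5.png",im)
P=cloud("scene",d)
for k,(x,y,h) in dict(cord=(630,-105.5,46),wire=(621.3,-12,44),jar=(604.3,176,52),tin=(612.8,81.8,44)).items():
    q=P[(np.hypot(P[...,0]-x,P[...,1]-y)<45)&(P[...,2]>30)&(P[...,2]<80)]
    zt=np.percentile(q[:,2],85); r=rect(q[q[:,2]>zt-4]); print(k,"want",(x,y,h),"top",zt.round(1),np.round(r[0],1),np.round(r[1],1),round(r[2],1))
E
```

```text
cord want (630, -105.5, 46) top 47.7 [ 628.3 -106.9] [62.9 62. ] 42.6
wire want (621.3, -12, 44) top 45.7 [619.4 -12.8] [35.1 34.3] 86.2
jar want (604.3, 176, 52) top 53.9 [602.8 174.6] [48.4 48.4] 31.3
tin want (612.8, 81.8, 44) top 45.9 [612.3  81.4] [46.6 46.3] 5.1
```

View pics/s5.png

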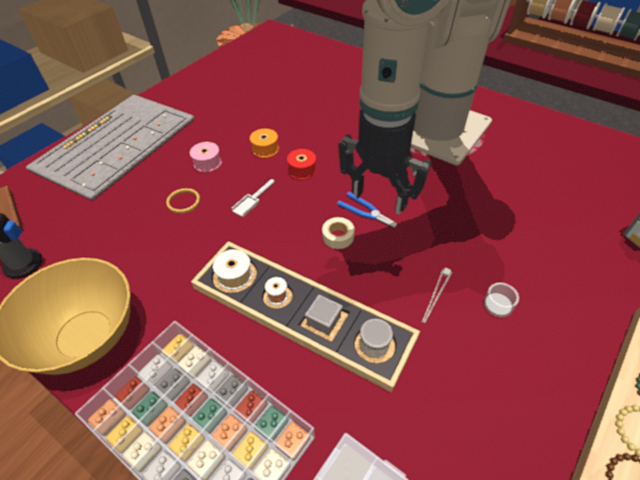

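The picture shows all four seated: cord (232,268), wire (276,292), tin (323,313) and jar (376,338). Their tops sit 10 mm higher than on the table, which matches the recess floor. The tape (339,232) and the open jar (502,299) are untouched.

```bash
python3 -c "
from cell import ctrl
print(ctrl.finish_job())"
```

```text
the job is handed in; nothing more can be done
None
```

The cord spool, wire spool, bead jar and tin now stand upright in their own recesses, confirmed in the last camera picture. The tape roll and the empty jar were left where they stood, and the job is handed in at about 19 s.

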